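# Shut the marked air valve in the inlay bench's valve box

### The arm

A 6-joint arm with a two-finger parallel gripper is mounted at the origin on the work surface. World frame = base frame: x ahead of the robot, y to its left, z up, the work surface at z = 0. Lengths are in m, angles in rad, forces in N, time in s.
With the tool pointing down it reaches from about 0.375 to 0.9 m from the base axis. Payload 3.1 kg.
Tool frame: the origin (TCP) lies where the fingers leave the gripper's body, on its centre line; the fingertips stand manip.tip_reach ahead of it and the grasp point (between the pads) lies 54 mm ahead of it (manip.tip_reach is the distance from the TCP to the fingertips, in m); z points along the fingers, y is the direction in which the jaws open and shut (so a half turn about z gives the same grasp; the last joint's range is limited). The gripper opens to 85 mm and grips with 20 to 120 N. Pads are 22 mm wide; open, the fingers measure 114 mm over their backs; the gripper's body (76 mm by 85 mm) begins 54 mm behind the grasp point. The pads swing forward as they close: fully open they stand 13 mm farther back than shut.
Start: joints at [-1.522, 0.527, 1.433, -0, 1.181, -0.178], TCP at [0.141, -0.609, 0.304] pointing down, gripper open.
Joint ranges: [-3.08, 3.08], [-0.75, 2.2], [0.22, 2.44], [-1.43, 4.57], [0, 2.65], [-2.85, 2.85]. Speed limits (rad/s): [2.79, 2.79, 3.14, 3.14, 3.14, 3.14].

### API

Orientations are given as a unit quaternion [x, y, z, w].
In Python, from station import manip, cams, order gives the robot as it stands. The module is installed in compiled form; this text tells all that it offers.
- The arm moves only by the tool drive_tool, never from a script. Its arguments are lists of equal length, an entry for each row: "linear": the shift along the tool's x, y, z in mm, a list of three; "rot": the turn, a rotation vector about the tool's x, y, z in degrees, a list of three; "hand": the finger opening in mm, from 0 to 85.4. A call has 1 to 20 rows; each row shifts and turns the pose as measured when the row begins, along the tool's axes as they then stand; what a row does not reach is not made up. A row lasts 1/12 s, in which the tool goes at most 41.7 mm and 7.16 degrees, less where a joint would pass 70% of its speed; a pose out of reach is approached as far as the arm can. A call with a gripper value outside its range is refused whole. The fingers move at their own pace and stop on an object; "force" is the grip in N (left out, the last holds). Time passes only in rows, so rows that do not move let the fingers close. It gives the time, the measured TCP pose, the force and the opening at its end, in the units of the state.
- manip.sense(): the state, without advancing time (a new reading comes with each control period).
- cams.snapshot(name): name is "scene" or "top" or "wrist"; returns the picture (420x560x3 uint8, red, green, blue); there is no depth.
- cams.camera_model(name): a dict with "vfov" (degrees; the focal length in pixels is half the picture's height over the tangent of half this angle, whatever the lens; pixels are square), "cx", "cy" (the principal point, pixels), "rvec" (rotation vector, rad) and "tvec" (3), from world to camera coordinates, as OpenCV has them. Camera axes: x right, y down, z forward; pixel columns grow to the right and rows downward; lengths in m; the calibration is good to about 2 mm. The wrist camera is an equidistant fisheye: a pixel r from the principal point sees the ray r / f radians off the axis. A picture is of the moment at which its call begins: read the wrist's pose just before it. camera_model takes no time and is no camera call; for the wrist camera it gives the pose at the moment of the call.
- order.sign_off(): hands the job in, once; it reports no verdict.
Trained networks look in the newest picture that a camera, given by its name, has taken for a name from the list of things; names that differ only in an ending like _2 or _b are one class to them, and where a whole thing is asked for, a point or a joint stands for the part that bears it (a point fixed in the world has none). Each returns a list of dicts, best first, with "score" (0 to 1); they miss things now and then, are a little off and sometimes report something else, mostly with a low value. They report only what shows in the picture. A call takes as long as a camera call.
- cams.regions_of(label, camera): "pixels" (420x560 bool, what is visible of it) and "rect" ([left, top, right, bottom] in pixels, round what is visible of it).
- cams.spot_point(label, camera): "at" ([column, row] in pixels: a listed point, or the origin of a listed thing).
The state is a dict: "t": time; "q": joint angles; "qd": joint speeds; "tau": joint torques, N m; "tcp_pos": TCP position; "tool_rot": TCP orientation; "force": force on the tool from outside, world axes, zero at the start; "ft_torque": the same for the moment, N m; "finger_gap": opening from 0.0 (shut) to 1.0 (fully open).
Only numpy, scipy, OpenCV 4.12 (cv2) and the standard library are available. Lean on these libraries where they do the work, as an engineer would, in place of code of your own. Each camera call takes 0.05 s, during which the arm holds its last target. There are 200 camera calls.

### The job

Shut off one air line in the inlaid wooden valve box: with the fingertips push the box's cover by its brass rib all the way back, away from the robot, sliding it without lifting it. Then push the valve handle that is marked by a round disc at its end clockwise (seen from above) until it is fully shut against its stop. Leave the plain handle, the trinket box, the jar and the mallet where they are.

Things in the scene. Friction and masses are not known exactly. Their poses are not given: they have to be found in the camera images.
- valve_box: Fixed inlaid dark wood box, 315 mm long (x) x 274 wide x 94 high. Origin on the bench; x points away from the robot (yaw up to 0.35). In its frame: open well x -140 to 0, y +-120, floor z 12; front wall 92 high; side ledges at z 80 carry the cover; side guides beyond y +-128, 94 high; deck behind the well z 76; end stop's inner face at x +145, 94 high.
- cover: Loose wooden plank 152 (x) x 252 (y) x 10 mm, 0.25 to 0.5 kg, lying on the ledges between the guides with 2 mm play each side. Origin at the centre of its underside, axes as the box's. Starts over the well, origin at x -75 to -65 mm in the box's frame; slides in +x until its far edge meets the end stop (origin at about x +69).
- cover_rib (a point): Centre of the top of the brass rib on the cover: 14 mm thick (x), 90 long (y), 20 high above the cover, top 110 mm above the bench, midway along and across the cover. Push its robot-side face.
- round_handle (a joint): Angle (rad) of the marked handle: 0 = open, pointing to the box's -x; grows clockwise seen from above; 1.571 = shut, pointing to the box's +y, against its stop. Starts at 0 to 0.3. It stays where it is left; turning takes about 0.1 N m.
- round_pivot (a point): Point on the vertical stem axis of the marked valve, 70 mm above the bench; it does not move. In the box's frame the two valve stems stand at x -45 mm, y +50 and -50; which valve is on which side varies. Hub 26 mm across, its cap up to 75 mm high.
- round_tip (a point): Centre of the top of the steel disc (34 mm across) on the marked handle, 51 mm from the stem axis; hidden by the cover at first. The handle is a bar 12 mm wide reaching 66 mm from the stem, with this disc on it; it occupies heights 55 to 71 mm above the bench. Pipes below are under 41 mm high: fingertips at 48 mm clear them.
- plain_tip (a point): Point on the top of the other valve's handle, 51 mm from its stem: the same steel bar, 12 mm wide and 66 long, without a disc; not to be moved. It starts open, at most 0.2 rad clockwise from the box's -x.
- trinket_box: Bystander: small loose inlaid wooden box 79 x 59 x 57 mm, origin under its centre, standing on the bench beside the valve box.
- glue_jar: Bystander: loose amber jar 54 mm across, 75 high, origin under its centre, on the bench beside the valve box.
- mallet: Bystander: small loose wooden mallet lying on the bench beside the valve box; head 40 mm across and 70 long, handle 18 mm thick and 145 long to its -x; origin on the bench under the head.

How it is judged:
On the way, in this order (a step that is already met when the one before it is completed fails the run):
1. the cover is slid back, the well open, the marked handle not yet turned (x of cover in the frame of valve_box above 0.045 m and value of joint round_handle below 0.6 rad), for 0.2 s.
2. the marked handle is shut (value of joint round_handle above 1.45 rad), for 0.2 s.
At the end, for the whole second after the job is handed in: The marked handle is within 0.12 rad (7 degrees) of its shut stop; the cover lies flat and still on its ledges, slid back to within about 24 mm of the end stop; the plain handle's end is within 12 mm of where it started (value of joint round_handle above 1.45 rad and x of cover in the frame of valve_box above 0.045 m and z of cover in the frame of valve_box between 0.075 and 0.085 m and angle between cover's own z axis and vertical below 0.05 rad and linear speed of cover below 0.01 m/s and distance of plain_tip from where it was at the start of the episode below 0.012 m); the robot touches nothing.
It fails at once if the cover is lifted (over 15 mm) or tipped up (over 0.15 rad) (z of cover in the frame of valve_box above 0.095 m or angle between cover's own z axis and vertical above 0.15 rad).
It fails at once if the plain handle is turned (distance of plain_tip from where it was at the start of the episode above 0.012 m).
It fails at once if the trinket box, jar or mallet is moved more than 20 mm or carried (distance of any of trinket_box, glue_jar, mallet from where it was at the start of the episode above 0.02 m).
It also fails if it takes over 50 s, if anything falls off the work surface, if the arm or the gripper's body presses on something with over 40 N, if the wrist force passes 120 N, or if a joint passes its speed limit or range.

## Working session

There is one attempt and no reset: what is moved stays moved. The work goes in short steps, Python scripts to look and compute and a tool call to move; the robot and the scene stay as the last step left them, time stands still between calls to the robot, and variables do not carry over. Pictures are saved under pics/ and viewed, about 8 in all and at most 12, crops included, and the job is handed in when it is done.

Besides the shell and the picture viewer there is one more tool, called after ">>>" as name(argument=value, ...) on one line, values as JSON. drive_tool: Moves the arm, as the interface text tells. Its arguments: {"type":"object","properties":{"linear":{"type":"array","items":{"type":"array","items":{"type":"number"}}},"rot":{"type":"array","items":{"type":"array","items":{"type":"number"}}},"hand":{"type":"array","items":{"type":"number"}},"force":{"type":"number"}},"required":["linear","rot","hand"]}

```bash
mkdir -p pics; cat > h.py <<'E'
import numpy as np, cv2
from station import manip, cams, order
def ray(cam,px):
    m=cams.camera_model(cam); f=210/np.tan(np.radians(m['vfov'])/2)
    R=cv2.Rodrigues(np.array(m['rvec'],float))[0]; t=np.array(m['tvec'],float)
    d=np.array([px[0]-m['cx'],px[1]-m['cy']])/f
    if cam=='wrist':
        r=np.hypot(*d)+1e-12; v=np.r_[d/r*np.sin(r),np.cos(r)]
    else: v=np.r_[d,1]
    return -R.T@t, R.T@v
def at_z(cam,px,z):
    c,v=ray(cam,px); return c+v*(z-c[2])/v[2]
def save(name,img,s=1): cv2.imwrite('pics/'+name,cv2.resize(img[:,:,::-1],None,fx=s,fy=s))
E
python3 - <<'E'
from h import *
print(manip.tip_reach, manip.sense())
ims=[]
for c in('top','scene'):
    im=cams.snapshot(c); ims.append(im)
    for l,z in(('cover_rib',.11),('cover',.08),('valve_box',0),('trinket_box',0),('glue_jar',0),('mallet',0)):
        for r in cams.spot_point(l,c)[:1]: print(c,l,r['score'],np.round(r['at'],1),at_z(c,r['at'],z).round(4))
save('a.png',np.vstack(ims),.71)
E
```

```text
0.0726 {'t': 0.0, 'q': array([-1.52148786e+00,  5.28497409e-01,  1.43395706e+00,  1.07511177e-05,
        1.18139866e+00, -1.78481905e-01]), 'qd': array([ 1.94535032e-03, -5.16408870e-05, -1.07275089e-03,  6.29815685e-04,
       -9.84641411e-04,  1.74153399e-04]), 'tau': array([-8.87959095e-05, -4.42352629e+01, -1.78026223e+01, -3.99508299e-04,
        8.49931355e-03,  1.63200781e-05]), 'tcp_pos': array([ 0.14115358, -0.60825144,  0.30289684]), 'tool_rot': array([ 9.93520550e-01,  1.13646997e-01,  7.79081485e-05, -1.12756167e-03]), 'force': array([ 0.20982052,  0.17191412, -0.68477709]), 'ft_torque': array([ 0.05067105,  0.03011998, -0.02685647]), 'finger_gap': 1.0010446387913405}
top cover_rib 0.68 [373.5 237.8] [ 0.504  -0.1345  0.11  ]
top cover 0.67 [374.2 238.3] [ 0.5028 -0.1421  0.08  ]
top valve_box 0.57 [355.5 209.7] [ 0.5624 -0.1198  0.    ]
top trinket_box 0.59 [240.5 215.9] [0.5502 0.1224 0.    ]
top glue_jar 0.79 [457.2 232.5] [ 0.5133 -0.336   0.    ]
top mallet 0.64 [430.2 139.4] [ 0.7122 -0.282   0.    ]
scene cover_rib 0.7 [194.6 220.5] [ 0.5019 -0.1361  0.11  ]
scene cover 0.74 [197.3 227.1] [ 0.4948 -0.1327  0.08  ]
scene valve_box 0.65 [220.4 271.1] [ 0.5628 -0.1122  0.    ]
scene trinket_box 0.78 [314.1 234.3] [0.5473 0.115  0.    ]
scene glue_jar 0.84 [105.9 290.7] [ 0.5195 -0.3438  0.    ]
scene mallet 0.83 [155.6 358.7] [ 0.7049 -0.2818  0.    ]
```

View pics/a.png

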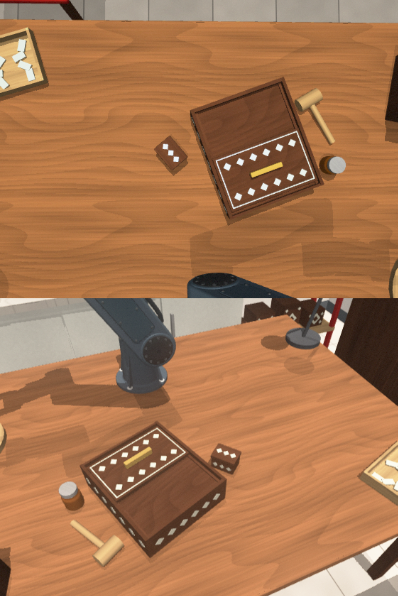

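The top view shows the box rotated about +0.3 rad, with the rib at (374,238) in the full picture. Next I'll measure the yaw.

```bash
python3 - <<'E'
from h import *
cams.snapshot('top')
for l,z in(('cover_rib',.108),('cover',.09),('valve_box',.094)):
    for r in cams.regions_of(l,'top')[:1]:
        ys,xs=np.nonzero(r['pixels']); print(l,r['score'],r['rect'],len(xs))
        P=np.array([at_z('top',p,z)[:2] for p in zip(xs[::3],ys[::3])])
        print(cv2.minAreaRect((P*1000).astype(np.float32)))
E
```

```text
cover_rib 0.85 [298.9, 180.1, 447.7, 298.7] 10272Traceback (most recent call last):
  File "<stdin>", line 6, in <module>
  File "h.py", line 12, in at_z
    c,v=ray(cam,px); return c+v*(z-c[2])/v[2]
        ~~~^^^^^^^^
  File "h.py", line 4, in ray
    m=cams.camera_model(cam); f=210/np.tan(np.radians(m['vfov'])/2)
ValueError: time passes only in moves, steps and waits
```

```bash
python3 - <<'E'
s=open('h.py').read()
s=s.replace("def ray(cam,px):\n    m=cams.camera_model(cam)","M={}\ndef ray(cam,px):\n    m=M[cam] if cam in M else M.setdefault(cam,cams.camera_model(cam))")
open('h.py','w').write(s)
E
python3 - <<'E'
from h import *
im=cams.snapshot('top')
h=cv2.cvtColor(im,cv2.COLOR_RGB2HSV)
for l,z in(('cover',.09),('valve_box',.094)):
    r=cams.regions_of(l,'top')[0]
    ys,xs=np.nonzero(r['pixels'])
    P=np.array([at_z('top',p,z)[:2] for p in zip(xs,ys)])
    print(l,r['score'],cv2.minAreaRect((P*1000).astype(np.float32)))
    if l=='cover':
        b=r['pixels']&(h[...,0]>18)&(h[...,0]<35)&(h[...,1]>120)&(h[...,2]>120)
        ys,xs=np.nonzero(b); P=np.array([at_z('top',p,.11)[:2] for p in zip(xs,ys)])
        print(len(xs),cv2.minAreaRect((P*1000).astype(np.float32)),P.mean(0))
E
```

```text
cover 0.81 ((502.5984802246094, -137.25852966308594), (154.4723358154297, 255.6066436767578), 19.953563690185547)
343 ((503.167236328125, -137.78306579589844), (14.37997055053711, 88.8819808959961), 20.0206241607666) [ 0.50281489 -0.13753215]
valve_box 0.89 ((562.225830078125, -114.2611083984375), (318.00567626953125, 282.4611511230469), 19.9763240814209)
```

>>> drive_tool(linear=[[0, 0, 0], [33, -22, 0], [33, -22, 0], [33, -22, 0], [33, -22, 0], [33, -22, 0], [33, -22, 0], [33, -22, 0], [33, -22, 0], [33, -22, 0], [33, -22, 0], [33, -22, 0], [33, -22, 0], [33, -22, 0], [0, 0, 0]], rot=[[0, 0, -7], [0, 0, 0], [0, 0, 0], [0, 0, 0], [0, 0, 0], [0, 0, 0], [0, 0, 0], [0, 0, 0], [0, 0, 0], [0, 0, 0], [0, 0, 0], [0, 0, 0], [0, 0, 0], [0, 0, 0], [0, 0, 0]], hand=[0, 0, 0, 0, 0, 0, 0, 0, 0, 0, 0, 0, 0, 0, 0])

```text
t: 2.2
tcp_pos: [0.4556, -0.18, 0.302]
tool_rot: [0.985, 0.172, 0.002, 0.007]
force: [-0.8, 0.7, 0.3]
finger_gap: 0.0
```

```bash
cat >> h.py <<'E'
from scipy.spatial.transform import Rotation as Ro
def togo(p,yaw=20):
    s=manip.sense(); R=Ro.from_quat(s['tool_rot'])
    want=Ro.from_euler('z',yaw,degrees=True)*Ro.from_euler('x',180,degrees=True)
    print('t',s['t'],'tcp',s['tcp_pos'].round(4),'F',s['force'].round(1),'gap',round(s['finger_gap'],2),'reach',manip.tip_reach)
    print('linear mm',(R.inv().apply(np.array(p)-s['tcp_pos'])*1000).round(1),'rot deg',np.degrees((R.inv()*want).as_rotvec()).round(2))
E
python3 -c "
from h import *
togo([.475,-.148,.1696])"
```

```text
t 2.2 tcp [ 0.4556 -0.18    0.302 ] F [-0.8  0.7  0.3] gap 0.0 reach 0.0726
linear mm [ 29.  -25.5 132. ] rot deg [ 0.86 -0.07 -0.18]
```

>>> drive_tool(linear=[[29, -25.5, 0], [0, 0, 35], [0, 0, 35], [0, 0, 30], [0, 0, 18], [0, 0, 0]], rot=[[0.9, 0, 0], [0, 0, 0], [0, 0, 0], [0, 0, 0], [0, 0, 0], [0, 0, 0]], hand=[0, 0, 0, 0, 0, 0])

```text
t: 2.7
tcp_pos: [0.4803, -0.1464, 0.184]
tool_rot: [0.984, 0.178, 0.007, 0.005]
force: [-1.4, -0.0, 0.3]
finger_gap: -0.004
```

```bash
python3 -c "
from h import *
togo([.475,-.148,.1696])
w=cams.snapshot('wrist'); s=cams.snapshot('scene')
save('b.png',np.vstack([w,cv2.resize(s[130:340,100:380],(560,420))]),.7)"
```

```text
t 2.7 tcp [ 0.4803 -0.1464  0.184 ] F [-1.4 -0.   0.3] gap -0.0 reach 0.0726
linear mm [-5.7 -0.5 14.3] rot deg [ 0.68 -0.67  0.49]
```

View pics/b.png

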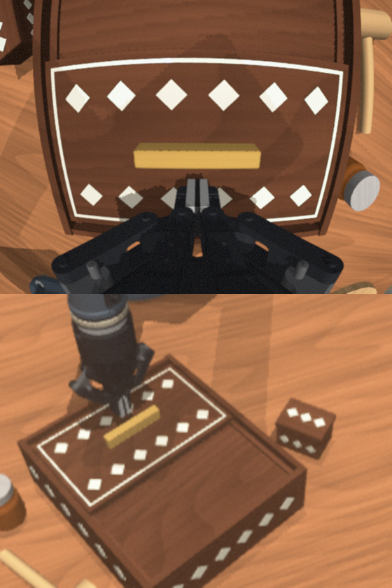

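The closed fingertips are just on the robot side of the rib and centred on it.

>>> drive_tool(linear=[[-6, 0, 0], [0, 0, 8], [0, 0, 6], [0, 0, 0]], rot=[[0.7, -0.7, 0.5], [0, 0, 0], [0, 0, 0], [0, 0, 0]], hand=[0, 0, 0, 0])

```text
t: 3.13
tcp_pos: [0.4777, -0.1522, 0.1764]
tool_rot: [0.985, 0.172, 0.005, 0.005]
force: [-0.8, 0.7, 0.0]
finger_gap: 0.002
```

```bash
python3 -c "
from h import *
# box frame: cover origin x -65 at rib (.503,-.1375)
c,s=np.cos(.349),np.sin(.349)
# end TCP: cover at +67 -> rib face 60, tip half-width 11 -> 49 ; shift from rib = 49+65=114
togo([.503+.114*c,-.1375+.114*s,.1686])"
```

```text
t 3.1333 tcp [ 0.4777 -0.1522  0.1764] F [-0.8  0.7  0. ] gap 0.0 reach 0.0726
linear mm [142.7  -5.7   8.9] rot deg [ 0.61 -0.46 -0.17]
```

>>> drive_tool(linear=[[0, -5, 8], [0, 0, 0], [12, 0, 0], [12, 0, 0], [12, 0, 0], [12, 0, 0], [0, 0, 0]], rot=[[0.8, -0.6, 0], [0, 0, 0], [0, 0, 0], [0, 0, 0], [0, 0, 0], [0, 0, 0], [0, 0, 0]], hand=[0, 0, 0, 0, 0, 0, 0])

```text
t: 3.72
tcp_pos: [0.5243, -0.1295, 0.1687]
tool_rot: [0.985, 0.172, -0.003, -0.002]
force: [0.8, -0.2, 1.4]
finger_gap: 0.002
```

```bash
python3 -c "
from h import *
c,s=np.cos(.349),np.sin(.349)
togo([.503+.114*c,-.1375+.114*s,.1686])"
```

```text
t 3.7167 tcp [ 0.5243 -0.1295  0.1687] F [ 0.8 -0.2  1.4] gap 0.0 reach 0.0726
linear mm [91.3 -0.  -0.5] rot deg [-0.28  0.35 -0.17]
```

>>> drive_tool(linear=[[15, 0, 0], [15, 0, 0], [15, 0, 0], [15, 0, 0], [12, 0, 0], [10, 0, 0], [5, 0, 0], [0, 0, 0]], rot=[[-0.3, 0.3, 0], [0, 0, 0], [0, 0, 0], [0, 0, 0], [0, 0, 0], [0, 0, 0], [0, 0, 0], [0, 0, 0]], hand=[0, 0, 0, 0, 0, 0, 0, 0])

```text
t: 4.38
tcp_pos: [0.6082, -0.0977, 0.1681]
tool_rot: [0.984, 0.177, -0.006, 0.002]
force: [-0.5, -1.3, -0.0]
finger_gap: -0.001
```

```bash
python3 -c "
from h import *
c,s=np.cos(.349),np.sin(.349)
togo([.503+.114*c,-.1375+.114*s,.1686])
w=cams.snapshot('wrist'); s=cams.snapshot('top')
for l,z in (('cover_rib',.11),('round_tip',.071),('plain_tip',.071),('round_pivot',.07)):
  for cam in('top','wrist'):
    for r in cams.spot_point(l,cam)[:1]: print(cam,l,r['score'],np.round(r['at'],1),at_z(cam,r['at'],z).round(4))
save('c.png',np.vstack([w,cv2.resize(s[100:310,250:530],(560,420))]),.7)"
```

```text
t 4.3833 tcp [ 0.6082 -0.0977  0.1681] F [-0.5 -1.3 -0. ] gap -0.0 reach 0.0726
linear mm [ 1.5  1.4 -0.5] rot deg [0.1  0.74 0.35]
top cover_rib 0.97 [349.8 175.1] [ 0.6235 -0.0907  0.11  ]
wrist cover_rib 0.66 [286.9 251.5] [ 0.623  -0.0939  0.11  ]
top round_tip 0.49 [241.5 217.1] [0.5455 0.1171 0.071 ]
```

View pics/c.png

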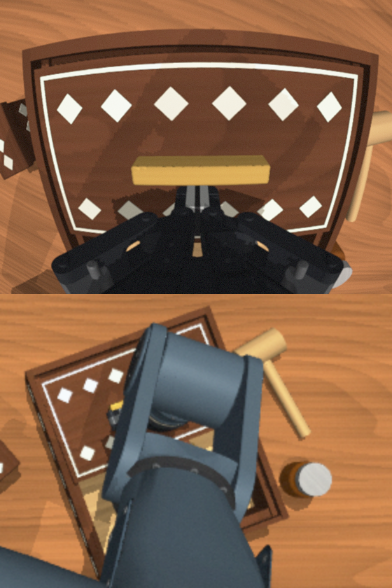

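The cover has slid about 128 mm and the rib is near its end position. I'll give it a small final nudge, then back off, lift and look into the well.

>>> drive_tool(linear=[[5, 0, 0], [3, 0, 0], [0, 0, 0], [-12, 0, 0], [0, 0, -35], [0, 0, -40], [-30, 0, -25], [-40, 0, 0], [-40, 0, 0], [-30, 0, 0], [0, 0, 0], [0, 0, 0]], rot=[[0, 0.7, 0.3], [0, 0, 0], [0, 0, 0], [0, 0, 0], [0, 0, 0], [0, 0, 0], [0, 0, 0], [0, 0, 0], [0, 0, 0], [0, 0, 0], [0, 0, 0], [0, 0, 0]], hand=[0, 0, 0, 0, 0, 0, 0, 0, 0, 0, 0, 0])

```text
t: 5.88
tcp_pos: [0.4729, -0.1488, 0.2733]
tool_rot: [0.985, 0.174, 0.006, 0.003]
force: [0.1, -1.1, 0.4]
finger_gap: -0.001
```

```bash
python3 -c "
from h import *
togo([.5,-.14,.28])
ims=[]
for cam in('wrist','top','scene'):
  ims.append(cams.snapshot(cam))
  for l,z in (('cover_rib',.11),('round_tip',.071),('plain_tip',.071),('round_pivot',.07)):
    for r in cams.spot_point(l,cam)[:2]: print(cam,l,r['score'],np.round(r['at'],1),at_z(cam,r['at'],z).round(4))
save('d.png',np.vstack([ims[0],cv2.resize(ims[2][130:340,100:380],(560,420))]),.7)"
```

```text
t 5.8833 tcp [ 0.4729 -0.1488  0.2733] F [ 0.1 -1.1  0.4] gap -0.0 reach 0.0726
linear mm [28.6  1.  -6.4] rot deg [ 0.5  -0.62 -0.01]
wrist cover_rib 0.49 [339.6 140.7] [ 0.54 -0.17  0.11]
wrist round_tip 0.96 [336.  196.4] [ 0.4916 -0.1943  0.071 ]
wrist plain_tip 0.66 [225.2 197.7] [ 0.4569 -0.1024  0.071 ]
wrist plain_tip 0.18 [443.7 205. ] [ 0.5214 -0.2994  0.071 ]
wrist round_pivot 0.63 [337.9 137.7] [ 0.5403 -0.1762  0.07  ]
top cover_rib 0.92 [349.1 171.6] [ 0.6302 -0.0895  0.11  ]
top round_tip 0.85 [398.1 245.5] [ 0.4882 -0.1912  0.071 ]
top plain_tip 0.65 [352.3 261.4] [ 0.4576 -0.1     0.071 ]
top round_pivot 0.73 [393.5 217.7] [ 0.5432 -0.1832  0.07  ]
scene cover_rib 0.7 [235.  262.6] [ 0.6324 -0.0942  0.11  ]
scene round_tip 0.66 [168.  237.1] [ 0.4901 -0.1948  0.071 ]
scene round_tip 0.28 [182.4 253.8] [ 0.5435 -0.1782  0.071 ]
scene plain_tip 0.83 [210.2 213.9] [ 0.4615 -0.096   0.071 ]
scene round_pivot 0.58 [185.5 253.7] [ 0.5449 -0.1724  0.07  ]
```

View pics/d.png

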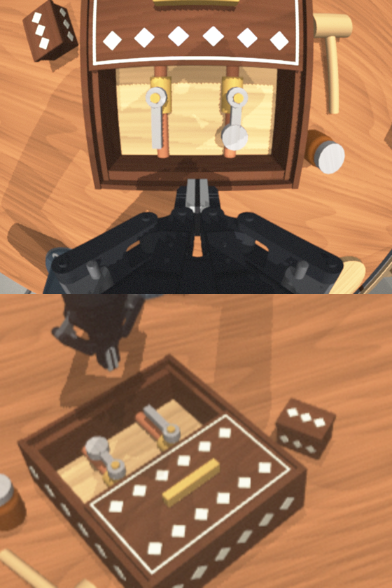

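The marked valve is on the right (box −y) side. Its disc is at wrist pixel (336,196) and its angle is about 0. The cover is fully back (rib at 0.631, −0.091). I'll enter the well to the right of the disc and sweep it left.

```bash
cat >> h.py <<'E'
c_,s_=np.cos(.349),np.sin(.349)
PIV=np.array([.540,-.1775])
def w(bx,by,z): # mm rel. pivot in box axes
    return np.r_[PIV+np.array([bx*c_-by*s_,bx*s_+by*c_])/1000,z]
def arc(th,d,r=45): return np.array([-r*np.cos(th)-d*np.sin(th), r*np.sin(th)-d*np.cos(th)])
E
python3 -c "
from h import *
togo(w(*arc(0,40),.1226))"
```

```text
t 6.6333 tcp [ 0.473  -0.1482  0.2725] F [ 0.6 -0.6 -0.3] gap -0.0 reach 0.0726
linear mm [  6.4  89.4 150.6] rot deg [ 0.41 -0.49  0.14]
```

>>> drive_tool(linear=[[3, 35, 0], [3, 35, 0], [0, 20, 0], [0, 0, 0], [0, 0, 35], [0, 0, 35], [0, 0, 0]], rot=[[0.4, -0.5, 0.1], [0, 0, 0], [0, 0, 0], [0, 0, 0], [0, 0, 0], [0, 0, 0], [0, 0, 0]], hand=[0, 0, 0, 0, 0, 0, 0])

```text
t: 7.22
tcp_pos: [0.5111, -0.2335, 0.2028]
tool_rot: [0.985, 0.174, 0.002, 0.002]
force: [-1.2, 0.3, 0.1]
finger_gap: -0.003
```

```bash
python3 -c "
from h import *
togo(w(*arc(0,40),.1226))
save('e.png',cams.snapshot('wrist'))"
```

```text
t 7.2167 tcp [ 0.5111 -0.2335  0.2028] F [-1.2  0.3  0.1] gap -0.0 reach 0.0726
linear mm [ 1.1 -3.1 80.2] rot deg [ 0.23 -0.15  0.06]
```

View pics/e.png

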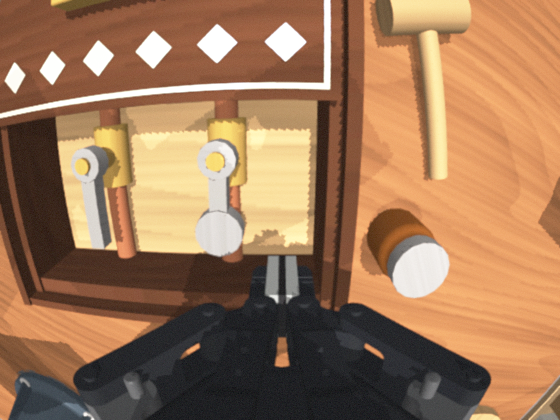

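The fingertips (282,260) are right of the disc (220,232), with room to spare before the right wall. Now I'll descend.

>>> drive_tool(linear=[[1, -3, 30], [0, 0, 30], [0, 0, 20], [0, 0, 0], [0, 0, 0]], rot=[[0.2, -0.2, 0], [0, 0, 0], [0, 0, 0], [0, 0, 0], [0, 0, 0]], hand=[0, 0, 0, 0, 0])

```text
t: 7.68
tcp_pos: [0.5164, -0.2313, 0.1322]
tool_rot: [0.984, 0.175, 0.005, 0.006]
force: [0.8, -1.4, 0.5]
finger_gap: -0.003
```

```bash
python3 -c "
from h import *
togo(w(*arc(0,40),.1226))
P=[arc(0,25)]+[arc(t,25) for t in np.arange(.15,1.6,.15)]
p=arc(0,40)
for q in P: print((q-p).round(1)*[1,-1]); p=q"
```

```text
t 7.6833 tcp [ 0.5164 -0.2313  0.1322] F [ 0.8 -1.4  0.5] gap -0.0 reach 0.0726
linear mm [-4.5 -2.6  9.5] rot deg [ 0.74 -0.48  0.19]
[  0. -15.]
[-3.2 -7. ]
[-2.1 -7.4]
[-1.  -7.6]
[ 0.1 -7.7]
[ 1.3 -7.6]
[ 2.4 -7.3]
[ 3.5 -6.9]
[ 4.5 -6.3]
[ 5.4 -5.5]
[ 6.1 -4.7]
```

>>> drive_tool(linear=[[-5, -2, 10], [0, 0, 0], [0, -8, 0], [0, -8, 0], [-3, -7, 0], [-2, -8, 0], [-1, -8, 0], [0, -8, 0], [0, 0, 0]], rot=[[0.7, -0.5, 0.2], [0, 0, 0], [0, 0, 0], [0, 0, 0], [0, 0, 0], [0, 0, 0], [0, 0, 0], [0, 0, 0], [0, 0, 0]], hand=[0, 0, 0, 0, 0, 0, 0, 0, 0])

```text
t: 8.43
tcp_pos: [0.4946, -0.1901, 0.131]
tool_rot: [0.985, 0.174, 0.01, 0.011]
force: [1.2, -1.2, -1.1]
finger_gap: -0.004
```

```bash
python3 -c "
from h import *
for t in (.6,.9,1.2,1.57): togo(w(*arc(t,25),.1226))
save('f.png',cams.snapshot('wrist'))"
```

```text
t 8.4333 tcp [ 0.4946 -0.1901  0.131 ] F [ 1.2 -1.2 -1.1] gap -0.0 reach 0.0726
linear mm [-4.4 -1.3  8.3] rot deg [ 1.39 -0.91 -0.01]
t 8.4333 tcp [ 0.4946 -0.1901  0.131 ] F [ 1.2 -1.2 -1.1] gap -0.0 reach 0.0726
linear mm [ -0.7 -16.2   8. ] rot deg [ 1.39 -0.91 -0.01]
t 8.4333 tcp [ 0.4946 -0.1901  0.131 ] F [ 1.2 -1.2 -1.1] gap -0.0 reach 0.0726
linear mm [  7.2 -29.4   7.8] rot deg [ 1.39 -0.91 -0.01]
t 8.4333 tcp [ 0.4946 -0.1901  0.131 ] F [ 1.2 -1.2 -1.1] gap -0.0 reach 0.0726
linear mm [ 21.8 -41.5   7.7] rot deg [ 1.39 -0.91 -0.01]
```

View pics/f.png

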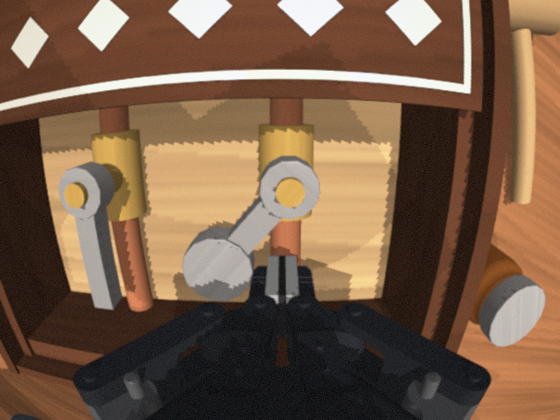

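The disc handle (215,262) has turned about 45° and the plain handle hasn't moved. I'll continue along the arc.

>>> drive_tool(linear=[[0, 0, 7], [0, -7, 1], [1, -8, 0], [3, -8, 0], [4, -7, 0], [5, -6, 0], [6, -4, 0], [0, 0, 0]], rot=[[1.4, -0.9, 0], [0, 0, 0], [0, 0, 0], [0, 0, 0], [0, 0, 0], [0, 0, 0], [0, 0, 0], [0, 0, 0]], hand=[0, 0, 0, 0, 0, 0, 0, 0])

```text
t: 9.15
tcp_pos: [0.4955, -0.1411, 0.1226]
tool_rot: [0.985, 0.174, -0.005, -0.003]
force: [-0.6, 0.3, 0.0]
finger_gap: 0.001
```

```bash
python3 -c "
from h import *
togo(w(*arc(1.57,25),.1226))
save('g.png',cams.snapshot('wrist'))"
```

```text
t 9.15 tcp [ 0.4955 -0.1411  0.1226] F [-0.6  0.3  0. ] gap 0.0 reach 0.0726
linear mm [ 4.3  4.5 -0. ] rot deg [-0.41  0.48  0.07]
```

View pics/g.png

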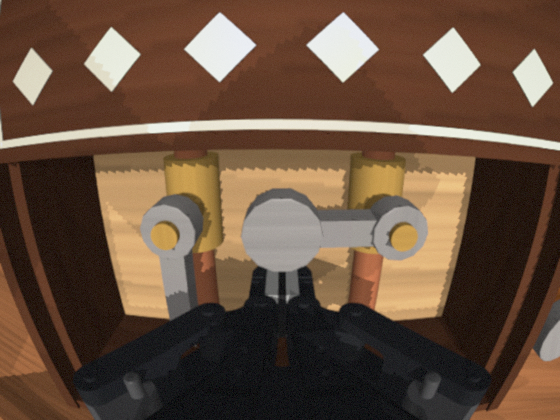

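The handle now points nearly sideways, at about 88°. I'll press straight forward against the stop until force builds.

>>> drive_tool(linear=[[4, 0, 0], [4, 0, 0], [4, 0, 0]], rot=[[0, 0, 0], [0, 0, 0], [0, 0, 0]], hand=[0, 0, 0])

```text
t: 9.45
tcp_pos: [0.4983, -0.1392, 0.1224]
tool_rot: [0.984, 0.18, -0.017, -0.003]
force: [-12.8, -12.5, 7.2]
finger_gap: 0.001
```

It moved only 3.4 mm and then the force rose to about 18 N, so the handle is against its stop. I'll hold briefly, back off and lift clear.

>>> drive_tool(linear=[[3, 0, 0], [3, 0, 0], [-10, 0, 0], [-8, 0, 0], [0, 0, -30], [0, 0, -40], [0, 0, -40], [-30, 0, -30], [0, 0, 0], [0, 0, 0]], rot=[[0, 0, 0], [0, 0, 0], [0, 0, 0], [0, 0, 0], [0, 0, 0], [0, 0, 0], [0, 0, 0], [0, 0, 0], [0, 0, 0], [0, 0, 0]], hand=[0, 0, 0, 0, 0, 0, 0, 0, 0, 0])

```text
t: 10.28
tcp_pos: [0.4581, -0.1567, 0.2667]
tool_rot: [0.983, 0.179, -0.025, -0.007]
force: [0.5, -0.2, 0.3]
finger_gap: 0.002
```

```bash
python3 -c "
from h import *
togo([.5,-.14,.28])
im=cams.snapshot('wrist'); cams.snapshot('top')
for cam in('wrist','top'):
  for l,z in (('cover_rib',.11),('round_tip',.071),('plain_tip',.071),('round_pivot',.07),('trinket_box',0),('glue_jar',0),('mallet',0)):
    for r in cams.spot_point(l,cam)[:1]:
      p=at_z(cam,r['at'],z); d=p[:2]-PIV; print(cam,l,r['score'],p.round(4),'box rel pivot',(d@[c_,s_]).round(4),(d@[-s_,c_]).round(4))
save('i.png',im)"
```

```text
t 10.2833 tcp [ 0.4581 -0.1567  0.2667] F [ 0.5 -0.2  0.3] gap 0.0 reach 0.0726
linear mm [ 44.4  -1.1 -15.4] rot deg [-1.34  2.65  0.66]
wrist cover_rib 0.66 [ 0.5228 -0.1306  0.11  ] box rel pivot -0.0001 0.05
wrist round_tip 0.67 [ 0.5197 -0.132   0.071 ] box rel pivot -0.0036 0.0497
wrist plain_tip 0.74 [ 0.456  -0.0987  0.071 ] box rel pivot -0.052 0.1028
wrist round_pivot 0.72 [ 0.5397 -0.1776  0.07  ] box rel pivot -0.0003 0.0
wrist trinket_box 0.83 [0.5447 0.121  0.    ] box rel pivot 0.1065 0.2789
wrist glue_jar 0.61 [ 0.5116 -0.3453  0.    ] box rel pivot -0.084 -0.148
wrist mallet 0.7 [ 0.7098 -0.2852  0.    ] box rel pivot 0.1228 -0.1593
top cover_rib 0.87 [ 0.6362 -0.0882  0.11  ] box rel pivot 0.1209 0.051
top round_tip 0.56 [ 0.5213 -0.126   0.071 ] box rel pivot 0.0 0.0548
top plain_tip 0.87 [ 0.4547 -0.1006  0.071 ] box rel pivot -0.0539 0.1015
top round_pivot 0.67 [ 0.5388 -0.1799  0.07  ] box rel pivot -0.0019 -0.0019
top trinket_box 0.82 [0.5485 0.1178 0.    ] box rel pivot 0.109 0.2746
top glue_jar 0.92 [ 0.5116 -0.3464  0.    ] box rel pivot -0.0845 -0.149
top mallet 0.71 [ 0.7135 -0.2872  0.    ] box rel pivot 0.1255 -0.1624
```

View pics/i.png

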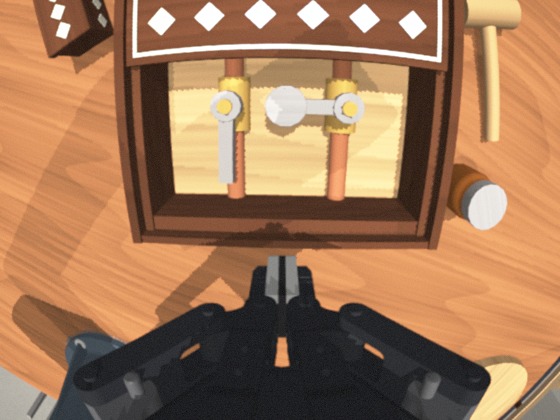

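The handle (348,108)→(286,106) lies in line with the two stems, so it is shut. The plain handle, the cover and the bystanders are all where they should be, and nothing touches the robot.

```bash
python3 -c "
from h import *
print(order.sign_off())"
```

```text
the job is handed in; nothing more can be done
None
```

I slid the cover back by its rib with the closed fingertips, then swept the disc-marked handle clockwise to its stop. The job is handed in at about 10.5 s of the 50 s allowed; the sign-off gives no verdict.

Last checks before hand-in:
- **Marked handle:** it lies in line with the two stems, which is about 1.57 rad by the wrist picture. It met firm resistance at the stop (about 18 N). The network's points put the tip 0 to 4 mm short of perpendicular to the box (at most 0.07 rad).
- **Cover:** it ended near +69 to +76 mm in the box's frame. The high figure is past the +69 mm stop, so that is measurement error, but both are well over 45 mm. It looked flat in the pictures.
- **Plain handle:** its tip was within about 3 mm of where I first measured it, which is within measurement error.
- **Trinket box, jar and mallet:** top-view positions were within about 5 mm for the trinket box and mallet. The jar read about 10 mm off its first top-view point and 8 mm off its first scene-view point. I put that down to network scatter, since the arm never went near it.
- **Robot:** raised clear and touching nothing, with the force reading near zero.

One disagreement: in the last wrist picture the network placed the rib falsely on the disc, because the rib was out of view. I used the top camera for the rib instead.

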